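# Seal the slide humidity chamber by running a finger along its press studs

### The job

Seal the lid of the slide humidity chamber: with closed fingertips, trace the L-shaped row of press studs in one pass, pressing each stud gently and fully home in turn, from the end of the long row that is away from the corner, round the corner, to the last stud on the short edge. Keep the fingertips on or just above the studs (no more than about 2 cm) until the last is home. Do not grip, lift or shove the chamber, and leave the things around it alone.

Things in the scene. Friction and masses are not known exactly. Their poses are not given: they have to be found in the camera images.
- chamber: slide humidity chamber: low closed box 120 (x) x 170 (y) mm, lid top 42 mm above the bench, loose on rubber feet, about 1 kg. Origin: centre of its underside; z up. Six press studs on the lid in an L: 1 to 4 along the long -x edge from +y to -y, then 5 and 6 along the short -y edge towards +x. An unused bar handle along y (x = 18, y = -20 to 50, top 59 mm above the bench) stands on the lid
- stud1 (a joint): travel of press stud 1 in m: 0 = fully proud, 0.004 = fully home against its stop; slides straight down into the lid with about 2.5 N of friction (no spring) and stays where it is left. Counts as home above 0.003
- stud1_top (a point): centre of the top of press stud 1, at x = -42, y = 65 mm in the chamber's frame: a shallow cone 30 mm across, 6 mm flat top, flanks of about 23 degrees, so a fingertip sliding along at the height of a home stud's top pushes it down. Top 5.5 mm above the lid when proud, 1.5 mm when home
- stud2 (a joint): travel of press stud 2 in m: 0 = fully proud, 0.004 = fully home against its stop; slides straight down into the lid with about 2.5 N of friction (no spring) and stays where it is left. Counts as home above 0.003
- stud2_top (a point): centre of the top of press stud 2, at x = -42, y = 29 mm in the chamber's frame: a shallow cone 30 mm across, 6 mm flat top, flanks of about 23 degrees, so a fingertip sliding along at the height of a home stud's top pushes it down. Top 5.5 mm above the lid when proud, 1.5 mm when home
- stud3 (a joint): travel of press stud 3 in m: 0 = fully proud, 0.004 = fully home against its stop; slides straight down into the lid with about 2.5 N of friction (no spring) and stays where it is left. Counts as home above 0.003
- stud3_top (a point): centre of the top of press stud 3, at x = -42, y = -7 mm in the chamber's frame: a shallow cone 30 mm across, 6 mm flat top, flanks of about 23 degrees, so a fingertip sliding along at the height of a home stud's top pushes it down. Top 5.5 mm above the lid when proud, 1.5 mm when home
- stud4 (a joint): travel of press stud 4 in m: 0 = fully proud, 0.004 = fully home against its stop; slides straight down into the lid with about 2.5 N of friction (no spring) and stays where it is left. Counts as home above 0.003
- stud4_top (a point): centre of the top of press stud 4, at x = -42, y = -43 mm in the chamber's frame: a shallow cone 30 mm across, 6 mm flat top, flanks of about 23 degrees, so a fingertip sliding along at the height of a home stud's top pushes it down. Top 5.5 mm above the lid when proud, 1.5 mm when home
- stud5 (a joint): travel of press stud 5 in m: 0 = fully proud, 0.004 = fully home against its stop; slides straight down into the lid with about 2.5 N of friction (no spring) and stays where it is left. Counts as home above 0.003
- stud5_top (a point): centre of the top of press stud 5, at x = -12, y = -66 mm in the chamber's frame: a shallow cone 30 mm across, 6 mm flat top, flanks of about 23 degrees, so a fingertip sliding along at the height of a home stud's top pushes it down. Top 5.5 mm above the lid when proud, 1.5 mm when home
- stud6 (a joint): travel of press stud 6 in m: 0 = fully proud, 0.004 = fully home against its stop; slides straight down into the lid with about 2.5 N of friction (no spring) and stays where it is left. Counts as home above 0.003
- stud6_top (a point): centre of the top of press stud 6, at x = 26, y = -66 mm in the chamber's frame: a shallow cone 30 mm across, 6 mm flat top, flanks of about 23 degrees, so a fingertip sliding along at the height of a home stud's top pushes it down. Top 5.5 mm above the lid when proud, 1.5 mm when home
- tape_roll: roll of tape lying flat, 54 mm across, 18 mm high, right beside the chamber on its +y side; origin at the centre of its underside. Bystander: leave it alone
- vial: small brown vial with white cap, 23 mm across, 32 mm high, right beside the chamber on its +y side; origin at the centre of its underside. Bystander: leave it alone
- cover_glass_box: small carton 46 x 50 x 58 mm, close behind the chamber (+x side); origin at the centre of its underside. Bystander: leave it alone

How it is judged:
On the way, in this order (a step that is already met when the one before it is completed fails the run):
1. Press stud 1, at the free end of the long row, is home first (value of joint stud1 above 0.003 m), for 0.05 s.
2. Stud 2 is home next (value of joint stud2 above 0.003 m), for 0.05 s.
3. Stud 3 is home next (value of joint stud3 above 0.003 m), for 0.05 s.
4. Stud 4, at the corner, is home next (value of joint stud4 above 0.003 m), for 0.05 s.
5. Stud 5, the first on the short edge, is home next (value of joint stud5 above 0.003 m), for 0.05 s.
6. Stud 6, at the end of the short edge, is home last (value of joint stud6 above 0.003 m), for 0.05 s.
At the end, for the whole second after the job is handed in: all six studs are home (travel over 3 mm of 4), the chamber stands flat and at rest within 30 mm of where it began, and the tape roll, vial and carton are within 20 mm of where they stood (value of joint each of stud1, stud2, stud3, stud4, stud5, stud6 above 0.003 m and distance of chamber from where it was at the start of the episode below 0.03 m and height (world z) of chamber below 0.006 m and angle between chamber's own z axis and vertical below 0.05 rad and linear speed of chamber below 0.02 m/s and distance of each of tape_roll, vial, cover_glass_box from where it was at the start of the episode below 0.02 m); the robot touches nothing.
It fails at once if a stud is pushed home while the one before it is still proud ((value of joint stud1 below 0.002 m and value of joint stud2 above 0.003 m) or (value of joint stud2 below 0.002 m and value of joint stud3 above 0.003 m) or (value of joint stud3 below 0.002 m and value of joint stud4 above 0.003 m) or (value of joint stud4 below 0.002 m and value of joint stud5 above 0.003 m) or (value of joint stud5 below 0.002 m and value of joint stud6 above 0.003 m)).
It fails at once if the fingertips are raised well clear of the studs (grasp point more than 0.10 m above the chamber's underside, which is about 35 mm of air under the tips) between the first stud and the last (value of joint stud1 above 0.003 m and value of joint stud6 below 0.003 m and z of the grasp point in the frame of chamber above 0.1 m).
It fails at once if the chamber is lifted or tipped, or shoved more than 30 mm (height (world z) of chamber above 0.012 m or angle between chamber's own z axis and vertical above 0.15 rad or distance of chamber from where it was at the start of the episode above 0.03 m).
It fails at once if the chamber or a stud is pressed with more than 45 N (contact force between the fingers and chamber above 45 N).
It fails at once if a bystander is moved more than 20 mm (distance of any of tape_roll, vial, cover_glass_box from where it was at the start of the episode above 0.02 m).
It also fails if it takes over 45 s, if anything falls off the work surface, if the arm or the gripper's body presses on something with over 40 N, if the wrist force passes 120 N, or if a joint passes its speed limit or range.

### The arm

A 6-joint arm with a two-finger parallel gripper is mounted at the origin on a cart in front of the work surface, level with it; the furniture and walls round the work are solid. World frame = base frame: x ahead of the robot, y to its left, z up, the work surface at z = 0. Lengths are in m, angles in rad, forces in N, time in s.
With the tool pointing down it reaches from about 0.25 to 0.775 m from the base axis. Payload 8.9 kg.
Tool frame: the origin (TCP) lies midway between the tips of the shut fingers; the grasp point (between the pads) lies 19 mm behind it; z points along the fingers, y is the direction in which the jaws open and shut (so a half turn about z gives the same grasp; the last joint's range is limited). The gripper opens to 85 mm and grips with 20 to 120 N. Pads are 22 mm wide; open, the fingers measure 114 mm over their backs; the gripper's body (76 mm by 85 mm) begins 54 mm behind the grasp point. The pads swing forward as they close: fully open they stand 13 mm farther back than shut.
Start: joints at [1.149, 0.291, -0.153, 1.127, 0, 1.431], TCP at [0.146, 0.504, 0.196] pointing down, gripper open.
Joint ranges: [-2.52, 2.52], [-0.91, 1.74], [-1.3, 1.37], [-1.96, 2.02], [-1.52, 1.47], [-3.14, 3.14]. Speed limits (rad/s): [2.22, 2.22, 2.79, 3.14, 3.14, 3.14].

### API

Orientations are given as a 3x3 rotation matrix whose columns are the frame's x, y, z axes.
In Python, from plant import * gives the robot as it stands.
- The arm moves only by the tool play_rows, never from a script. Its arguments are lists of equal length, an entry for each row: "jaw": the opening, from 0 (shut) to 1 (fully open); "travel": the shift along the tool's x, y, z in m, a list of three; "turn": the turn about the tool's z in degrees. A call has 1 to 8 rows; each row shifts and turns the pose as measured when the row begins, along the tool's axes as they then stand; what a row does not reach is not made up. A row lasts 1/12 s, in which the tool goes at most 41.7 mm and 7.16 degrees, less where a joint would pass 70% of its speed; a pose out of reach is approached as far as the arm can. A call is refused whole if a number of a shift passes 0.0417 or a number of a turn 7.16, either way. A call with a gripper value outside its range is refused whole. The fingers move at their own pace and stop on an object; "grip_force" is the grip in N (left out, the last holds). Time passes only in rows, so rows that do not move let the fingers close. It gives the time, the measured TCP pose, the force and the opening at its end, in the units of the state.
- read_state(): the state, without advancing time (a new reading comes with each control period).
- camera(name): name is "scene" or "side" or "wrist"; returns a dict with "pixels" (384x512x3 uint8, red, green, blue), "range_z" (384x512 float32, m along the optical axis (not along the pixel's ray), 0 where there is no reading), "fov_y" (degrees; the focal length in pixels is half the picture's height over the tangent of half this angle, whatever the lens; pixels are square), "cx", "cy" (the principal point, pixels), "eye" and "attitude" of the camera in the world. Camera axes: x right, y up, looking along -z (the intrinsics and any distortion apply to the point x, -y, -z); pixel columns grow to the right and rows downward; lengths in m; the calibration is good to about 2 mm. The wrist camera is an equidistant fisheye: a pixel r from the principal point sees the ray r / f radians off the axis. A picture is of the moment at which its call begins.
- close_job(): hands the job in, once; it reports no verdict.
The state is a dict: "t": time; "joint_positions": joint angles; "joint_vel": joint speeds; "effort": joint torques, N m; "tcp_pos": TCP position; "eef_rot": TCP orientation; "wrist_force": force on the tool from outside, world axes, zero at the start; "ft_torque": the same for the moment, N m; "width": finger opening in m.
Only numpy, scipy, OpenCV 4.12 (cv2) and the standard library are available. Lean on these libraries where they do the work, as an engineer would, in place of code of your own. Each camera call takes 0.05 s, during which the arm holds its last target.

## Working session

There is one attempt and no reset: what is moved stays moved. The work goes in short steps, Python scripts to look and compute and a tool call to move; the robot and the scene stay as the last step left them, time stands still between calls to the robot, and variables do not carry over. Pictures are saved under pics/ and viewed, and the job is handed in when it is done.

Besides the shell and the picture viewer there is one more tool, called after "Call:" as name([rows], argument=value, ...), one row to a line, values as JSON. play_rows: Moves the arm, as the interface text tells. Its arguments: {"type":"object","properties":{"jaw":{"type":"array","items":{"type":"number"}},"travel":{"type":"array","items":{"type":"array","items":{"type":"number"}}},"turn":{"type":"array","items":{"type":"number"}},"grip_force":{"type":"number"}},"required":["jaw","travel","turn"]}

```bash
mkdir -p pics; ls; python3 - <<'E'
from plant import *
import cv2,numpy as np
s=read_state();print({k:np.round(v,3).tolist() for k,v in s.items()})
for n in ["scene","side","wrist"]:
    c=camera(n);cv2.imwrite(f"pics/{n}0.png",c["pixels"][:,:,::-1]);np.savez(f"{n}0.npz",**c)
    print(n,c["fov_y"],c["cx"],c["cy"],np.round(c["eye"],3),np.round(c["attitude"],3).tolist())
E
```

```text
pics
{'t': 0.0, 'joint_positions': [1.149, 0.291, -0.154, 1.127, -0.0, 1.431], 'joint_vel': [-0.0, -0.001, 0.0, 0.0, 0.001, -0.001], 'effort': [0.0, -53.715, 33.137, 0.016, -0.0, -0.0], 'tcp_pos': [0.146, 0.504, 0.196], 'eef_rot': [[-0.96, 0.279, -0.001], [0.279, 0.96, -0.001], [0.0, -0.001, -1.0]], 'wrist_force': [-0.092, 0.947, -0.11], 'ft_torque': [0.01, 0.018, -0.004], 'width': 0.085}
scene 52.99083101195572 266.5459938223648 190.84970896086313 [ 0.257 -0.195  0.676] [[0.891, 0.342, -0.3], [-0.455, 0.644, -0.615], [-0.016, 0.684, 0.729]]
side 52.12016882685751 257.83800458872474 188.92616281874544 [0.537 1.028 0.524] [[-1.0, -0.021, 0.011], [0.02, -0.529, 0.848], [-0.012, 0.848, 0.529]]
wrist 65.70646984690485 256.8933850590275 191.4436195634767 [0.075 0.525 0.372] [[0.278, -0.919, -0.281], [0.961, 0.265, 0.082], [-0.001, -0.292, 0.956]]
```

View pics/scene0.png

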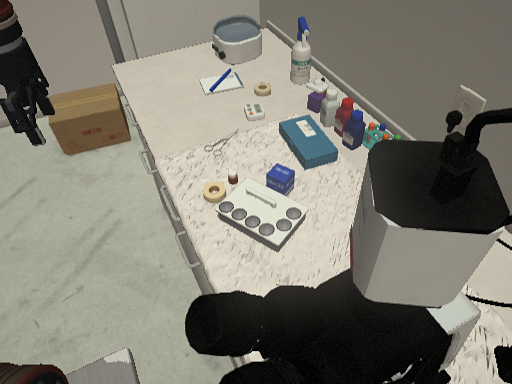

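View pics/side0.png

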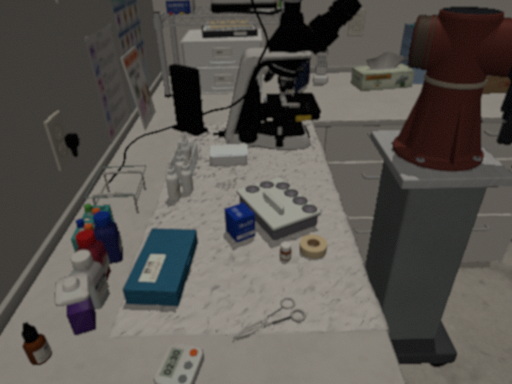

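View pics/wrist0.png

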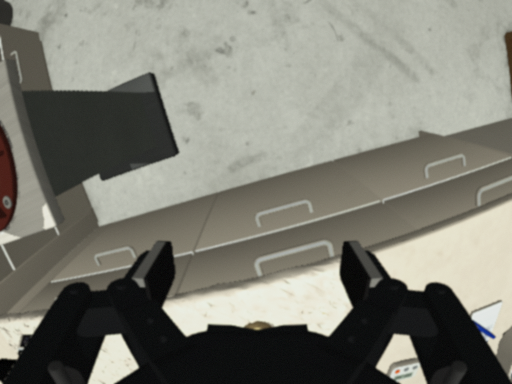

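```bash
cat > h.py <<'E'
import numpy as np,cv2
def load(n): return dict(np.load(n+".npz"))
def ray(c,u,v):
    f=192/np.tan(np.radians(float(c["fov_y"]))/2)
    d=np.array([(u-c["cx"])/f,-(v-c["cy"])/f,-1.0])
    return c["attitude"]@d
def plane(c,u,v,z):
    d=ray(c,u,v); e=c["eye"]; return e+d*(z-e[2])/d[2]
def depth(c,u,v): return c["eye"]+ray(c,u,v)*c["range_z"][int(round(v)),int(round(u))]
def proj(c,p):
    f=192/np.tan(np.radians(float(c["fov_y"]))/2)
    q=c["attitude"].T@(np.asarray(p)-c["eye"]); return c["cx"]+f*q[0]/-q[2], c["cy"]-f*q[1]/-q[2]
E
python3 - <<'E'
from h import *
for n,(x0,y0,w,h) in dict(scene=(190,150,128,96),side=(220,165,120,90)).items():
    c=load(n+"0");im=c["pixels"][y0:y0+h,x0:x0+w,::-1]
    cv2.imwrite(f"pics/{n}0z.png",cv2.resize(im,None,fx=6,fy=6,interpolation=cv2.INTER_CUBIC))
s=load("scene0")
for uv in [(225,209),(238,221),(253,227),(274,226),(294,213)]: print(uv,depth(s,*uv).round(4),plane(s,*uv,0.0475).round(4))
E
```

```text
(225, 209) [0.4134 0.3319 0.0442] [0.4126 0.3291 0.0475]
(238, 221) [0.4254 0.2904 0.0417] [0.4239 0.286  0.0475]
(253, 227) [0.447  0.2623 0.0402] [0.4448 0.2571 0.0475]
(274, 226) [0.4859 0.2424 0.043 ] [0.4842 0.2393 0.0475]
(294, 213) [0.5393 0.2524 0.0446] [0.538  0.2503 0.0475]
```

View pics/scene0z.png

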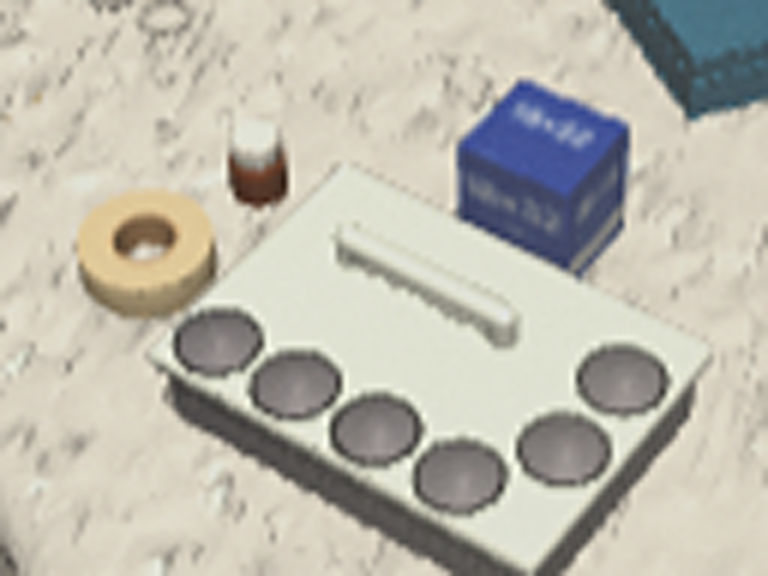

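View pics/side0z.png

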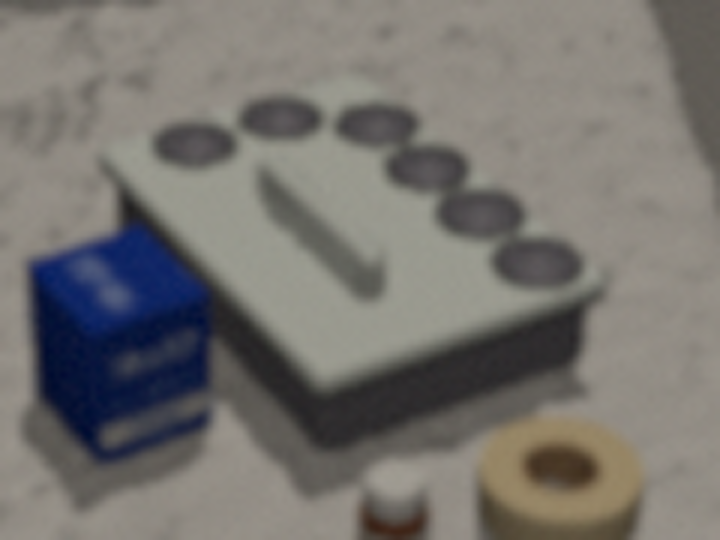

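```bash
cat >> h.py <<'E'
M=np.array([[-42,65],[-42,29],[-42,-7],[-42,-43],[-12,-66],[26,-66]])/1000.
def rigid(A,B):
    a=A-A.mean(0);b=B-B.mean(0)
    th=np.arctan2((a[:,0]*b[:,1]-a[:,1]*b[:,0]).sum(),(a*b).sum())
    R=np.array([[np.cos(th),-np.sin(th)],[np.sin(th),np.cos(th)]]);t=B.mean(0)-R@A.mean(0)
    return th,R,t
E
python3 - <<'E'
from h import *
ap=dict(scene=[(218,342),(295,385),(375,430),(460,476),(564,449),(621,379)],side=[(538,262),(480,214),(427,167),(376,125),(280,118),(194,145)])
off=dict(scene=(190,150),side=(220,165))
for n in ap:
    c=load(n+"0");g=cv2.cvtColor(c["pixels"],cv2.COLOR_RGB2GRAY);g=cv2.resize(g,None,fx=4,fy=4,interpolation=cv2.INTER_CUBIC)
    P=[]
    for (a,b) in ap[n]:
        u=a/6+off[n][0]; v=b/6+off[n][1]
        u4,v4=int(u*4),int(v*4);w=48
        r=g[v4-w:v4+w,u4-w:u4+w]; thr=(int(g[v4-3:v4+3,u4-3:u4+3].mean())+int(np.percentile(r,80)))//2
        m=(r<thr).astype(np.uint8)
        k,l,st,ce=cv2.connectedComponentsWithStats(m); i=l[w,w]
        cu=(ce[i][0]+u4-w+.5)/4-.5; cv=(ce[i][1]+v4-w+.5)/4-.5
        P.append(plane(c,cu,cv,0.0425)[:2]); print(n,st[i],round(cu,1),round(cv,1),P[-1].round(4))
    P=np.array(P);th,R,t=rigid(M,P);print(n,np.degrees(th),t.round(4),((M@R.T+t-P)*1000).round(1).tolist())
    print((M@R.T+t).round(4).tolist())
E
```

```text
scene [   0    0   80   73 3438] 223.7 204.2 [0.4167 0.3473]
scene [  16   25   65   49 2455] 238.8 213.8 [0.4347 0.3071]
scene [  17   23   65   52 2596] 252.1 221.3 [0.4512 0.2752]
scene [  16   22   66   54 2736] 266.1 229.1 [0.4679 0.2432]
scene [  15   22   66   53 2688] 283.5 224.6 [0.5053 0.2369]
scene [  17   25   65   51 2488] 293.2 213.0 [0.5388 0.2547]
scene 26.583444623877035 [0.4855 0.302 ] [[2.1, -6.0], [0.2, 2.1], [-0.1, 1.7], [-0.7, 1.5], [-1.0, 0.7], [-0.5, -0.1]]
[[0.4189, 0.3413], [0.435, 0.3091], [0.4511, 0.2769], [0.4672, 0.2447], [0.5043, 0.2376], [0.5383, 0.2546]]
side [   0    0   79   68 3062] 306.1 205.1 [0.4237 0.3264]
side [   0    0   96   96 4244] 299.5 200.2 [0.4357 0.3067]
side [   0    5   96   91 4064] 290.8 192.8 [0.4521 0.2756]
side [  20   33   76   63 2692] 285.6 188.7 [0.4625 0.2576]
side [  20   33   58   31 1401] 266.3 184.2 [0.5066 0.2358]
side [  20   32   58   33 1475] 252.0 188.6 [0.5405 0.2542]
side 27.924543624822213 [0.486 0.301] [[-5.2, 12.3], [-0.4, 0.3], [0.1, -0.4], [6.5, -14.2], [-0.3, 1.3], [-0.6, 0.7]]
[[0.4184, 0.3388], [0.4353, 0.307], [0.4522, 0.2752], [0.469, 0.2434], [0.5063, 0.2371], [0.5399, 0.2549]]
```

```bash
python3 - <<'E'
from h import *
ap=dict(scene=[(218,342),(295,385),(375,430),(460,476),(564,449),(621,379)],side=[(538,262),(480,214),(427,167),(376,125),(280,118),(194,145)])
off=dict(scene=(190,150),side=(220,165))
Q=[]
for n in ap:
    c=load(n+"0");P=[]
    for a,b in ap[n]: P.append(plane(c,(a+.5)/6-.5+off[n][0],(b+.5)/6-.5+off[n][1],0.0425)[:2])
    P=np.array(P);Q.append(P);th,R,t=rigid(M,P);print(n,np.degrees(th),t.round(4),((M@R.T+t-P)*1000).round(1).tolist())
P=(Q[0]+Q[1])/2;th,R,t=rigid(M,P);print(np.degrees(th),t,((M@R.T+t-P)*1000).round(1).tolist());print((M@R.T+t).round(4).tolist())
s=load("scene0")
for uv in [(213.5,194),(232.5,171),(278,172)]: print(plane(s,*uv,dict([(213.5,.018),(232.5,.032),(278,.058)])[uv[0]]).round(3))
# lid height via depth
for p in [(0,20),(0,-30),(0,60)]:
    q=R@(np.array(p)/1000)+t; u,v=proj(s,[*q,.042]);print(depth(s,u,v).round(4), R@0+0 if 0 else '')
E
```

```text
scene 27.860444357742942 [0.4854 0.3012] [[-0.5, 0.2], [-0.1, 0.0], [0.3, -0.0], [-0.0, 0.1], [-0.1, 0.1], [0.3, -0.4]]
side 27.9236839114722 [0.4863 0.3006] [[0.3, -0.4], [-0.1, -0.6], [0.3, 0.6], [0.0, 0.1], [-0.1, 0.6], [-0.5, -0.3]]
27.892218311769394 [0.48580606 0.30086682] [[-0.1, -0.1], [-0.1, -0.3], [0.3, 0.3], [-0.0, 0.1], [-0.1, 0.4], [-0.1, -0.4]]
[[0.4183, 0.3387], [0.4351, 0.3068], [0.452, 0.275], [0.4688, 0.2432], [0.5061, 0.2369], [0.5397, 0.2547]]
[0.414 0.409 0.018]
[0.479 0.445 0.032]
[0.562 0.367 0.058]
[0.4767 0.3191 0.0413] 
[0.5    0.2747 0.0416] 
[0.4581 0.3548 0.0409]
```

```bash
python3 - <<'E'
from h import *
S=np.array([[0.4183,0.3387],[0.4688,.2432],[0.5061,.2369],[0.5397,.2547]])
for n in ["scene","side"]:
    c=load(n+"0");z=c["range_z"];v,u=np.mgrid[0:384,0:512]
    f=192/np.tan(np.radians(float(c["fov_y"]))/2)
    d=np.stack([(u-c["cx"])/f,-(v-c["cy"])/f,-np.ones(u.shape)],-1)@c["attitude"].T
    P=c["eye"]+d*z[...,None];P=P[(z>0)]
    P=P[P[:,2]>0.07]
    D=np.linalg.norm(P[:,None,:2]-S,axis=2)
    for i in range(4):
        o=np.argsort(D[:,i])[:3];print(n,i,[(P[j].round(3).tolist(),D[j,i].round(3)) for j in o])
    k=(P[:,0]>-.05)&(P[:,0]<.6)&(P[:,1]>.12)&(P[:,1]<.6)&(P[:,2]<.6);Q=P[k];print(len(Q),Q.min(0) if len(Q) else '',Q.max(0) if len(Q) else '')
    k=(P[:,0]>.15)&(P[:,0]<.75)&(P[:,1]>-.3)&(P[:,1]<.6)&(P[:,2]<.6);Q=P[k];print(len(Q),Q.min(0),Q.max(0))
E
```

```text
scene 0 [([0.182, 0.484, 0.458], np.float64(0.277)), ([0.179, 0.479, 0.441], np.float64(0.277)), ([0.175, 0.472, 0.441], np.float64(0.277))]
scene 1 [([0.425, -0.042, 0.334], np.float64(0.288)), ([0.421, -0.041, 0.332], np.float64(0.288)), ([0.423, -0.042, 0.333], np.float64(0.289))]
scene 2 [([0.425, -0.042, 0.334], np.float64(0.29)), ([0.426, -0.042, 0.502], np.float64(0.291)), ([0.423, -0.042, 0.333], np.float64(0.291))]
scene 3 [([0.803, 0.417, 0.072], np.float64(0.309)), ([0.806, 0.413, 0.07], np.float64(0.31)), ([0.809, 0.409, 0.072], np.float64(0.31))]
4420 [0.1132349  0.42792597 0.24205523] [0.1863253  0.57048699 0.47067357]
48122 [ 0.15006449 -0.14803787  0.070003  ] [0.73948479 0.57048699 0.56757544]
side 0 [([0.181, 0.489, 0.372], np.float64(0.281)), ([0.179, 0.487, 0.368], np.float64(0.281)), ([0.181, 0.489, 0.376], np.float64(0.281))]
side 1 [([0.459, 0.039, 0.109], np.float64(0.204)), ([0.462, 0.037, 0.122], np.float64(0.207)), ([0.459, 0.036, 0.116], np.float64(0.207))]
side 2 [([0.696, 0.196, 0.074], np.float64(0.194)), ([0.696, 0.195, 0.071], np.float64(0.194)), ([0.696, 0.193, 0.075], np.float64(0.195))]
side 3 [([0.696, 0.196, 0.074], np.float64(0.167)), ([0.698, 0.2, 0.071], np.float64(0.167)), ([0.696, 0.195, 0.071], np.float64(0.167))]
681 [0.12494197 0.43010431 0.24653868] [0.18428794 0.54463624 0.38036087]
9599 [ 0.15005185 -0.20812158  0.07003472] [0.74996589 0.54463624 0.40400916]
```

Call:
play_rows([
  [-0.03, -0.008, 0],
  [-0.03, -0.008, 0],
  [-0.03, -0.008, 0],
  [-0.03, -0.008, 0],
  [-0.03, -0.008, 0],
  [-0.03, -0.008, 0],
  [-0.03, -0.008, 0],
  [-0.03, -0.008, 0],
], jaw=[0, 0, 0, 0, 0, 0, 0, 0], turn=[0, 0, 0, 0, 0, 0, 0, 0])

```text
t: 0.82
tcp_pos: [0.3618, 0.3726, 0.1939]
eef_rot: [[-0.963, 0.269, -0.004], [0.269, 0.963, -0.002], [0.003, -0.003, -1.0]]
wrist_force: [0.3, 0.3, -0.3]
width: 0.0006
```

Call:
play_rows([
  [0, 0, 0.01],
  [0, 0, 0.01],
  [0, 0, 0.01],
  [0, 0, 0.01],
  [0, 0, 0.01],
  [0, 0, 0.01],
  [0, 0, 0.01],
  [0, 0, 0.01],
], jaw=[0, 0, 0, 0, 0, 0, 0, 0], turn=[6, 6, 6, 6, 6, 6, 6, 6])

```text
t: 1.48
tcp_pos: [0.3694, 0.3677, 0.1107]
eef_rot: [[-0.406, 0.914, -0.001], [0.914, 0.406, -0.002], [-0.002, -0.002, -1.0]]
wrist_force: [0.7, -0.1, 0.7]
width: -0.0002
```

Call:
play_rows([
  [-0.015, 0.011, 0.005],
  [-0.015, 0.011, 0.005],
  [-0.015, 0.011, 0.005],
  [0, 0, 0],
  [0, 0, 0],
], jaw=[0, 0, 0, 0, 0], turn=[-4, 0, 0, 0, 0])

```text
t: 1.9
tcp_pos: [0.4175, 0.3396, 0.0913]
eef_rot: [[-0.459, 0.889, -0.007], [0.889, 0.459, -0.006], [-0.002, -0.009, -1.0]]
wrist_force: [-0.3, -0.0, -0.6]
width: 0.0001
```

```bash
cat > d.py <<'E'
import sys
from plant import *
from h import *
T=np.array([[0.4183,0.3387],[0.4351,0.3068],[0.452,0.275],[0.4688,0.2432],[0.5061,0.2369],[0.5397,0.2547]])
s=read_state();p=np.array(s["tcp_pos"]);R=np.array(s["eef_rot"])
for i in range(6): print(i+1,(R.T@np.array([*(T[i]-p[:2]),0])*1000).round(1))
print(s["t"],p.round(4),np.degrees(np.arctan2(R[1,1],R[0,1])).round(2),np.round(s["wrist_force"],2))
E
python3 d.py
```

```text
1 [-1.2  0.3 -0. ]
2 [-37.3   0.6   0.1]
3 [-73.3   1.    0.1]
4 [-109.2    1.4    0.2]
5 [-1.319e+02  3.160e+01 -1.000e-01]
6 [-131.5   69.7   -0.4]
1.9 [0.4175 0.3396 0.0913] 27.3 [-0.26 -0.01 -0.56]
```

Well placed. Descend to about 55 mm, then look.

Call:
play_rows([
  [-0.001, 0, 0.009],
  [0, 0, 0.009],
  [0, 0, 0.009],
  [0, 0, 0.007],
  [0, 0, 0],
  [0, 0, 0],
  [0, 0, 0],
], jaw=[0, 0, 0, 0, 0, 0, 0], turn=[0.5, 0, 0, 0, 0, 0, 0])

```text
t: 2.48
tcp_pos: [0.4142, 0.3392, 0.053]
eef_rot: [[-0.452, 0.892, -0.01], [0.892, 0.452, -0.006], [-0.001, -0.011, -1.0]]
wrist_force: [-0.4, -0.2, 0.6]
width: -0.0001
```

```bash
python3 d.py; python3 - <<'E'
from plant import *
from h import *
o=[]
for n,(x0,y0,w,h) in dict(scene=(190,150,100,96),side=(230,155,100,96)).items():
    c=camera(n);im=c["pixels"][y0:y0+h,x0:x0+w,::-1]
    o.append(cv2.resize(im,None,fx=4,fy=4,interpolation=cv2.INTER_CUBIC))
cv2.imwrite("pics/look1.png",np.hstack(o))
E
```

```text
1 [-2.3  3.4 -0. ]
2 [-38.4   4.    0. ]
3 [-74.4   4.7   0. ]
4 [-1.104e+02  5.300e+00  1.000e-01]
5 [-132.8   35.7   -0.2]
6 [-132.2   73.7   -0.7]
2.4833 [0.4142 0.3392 0.053 ] 26.89 [-0.44 -0.2   0.55]
```

View pics/look1.png

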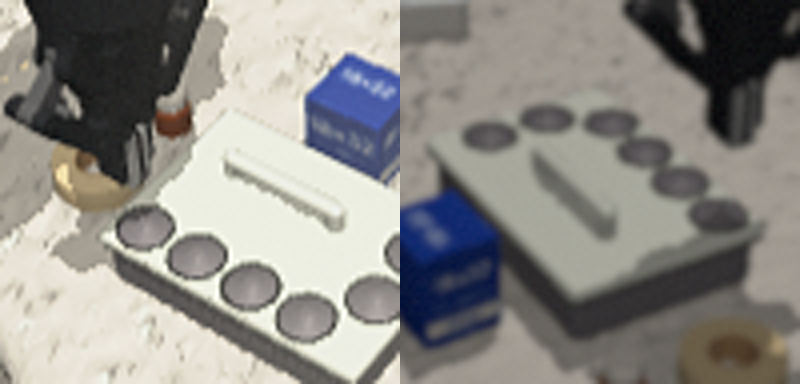

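```bash
python3 - <<'E'
from plant import *
from h import *
s=read_state();print(s["tcp_pos"],s["joint_positions"],s["t"])
for n,(x0,y0) in dict(scene=(190,150),side=(230,155)).items():
    c=camera(n);u,v=proj(c,s["tcp_pos"]);print(n,(u-x0)*4,(v-y0)*4)
    print("stud1",[ (a-b)*4 for a,b in zip(proj(c,[.4183,.3387,.0475]),(x0,y0))])
    im=c["pixels"][:,:,::-1].copy();cv2.circle(im,(int(round(u)),int(round(v))),2,(0,0,255),-1)
    cv2.imwrite(f"pics/{n}2.png",im)
s=read_state();print(s["tcp_pos"],s["t"])
E
```

```text
[0.41461197 0.33937669 0.05339513] [ 5.49773358e-01  4.42952126e-01 -3.31500415e-01  8.07025964e-01
 -4.60086394e-04  1.65153008e+00] 2.5833
scene 134.9891241455855 214.78891435174967
stud1 [np.float64(142.81640321988198), np.float64(220.40143435123377)]
side 325.39777255426384 196.67464228502536
stud1 [np.float64(317.6728968606419), np.float64(205.25152297464626)]
[0.41490081 0.33941589 0.05359172] 2.6833
```

View pics/scene2.png

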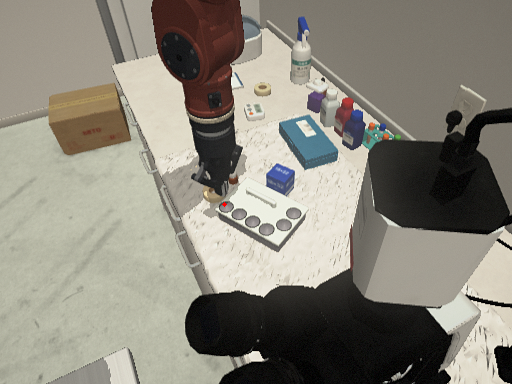

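View pics/side2.png

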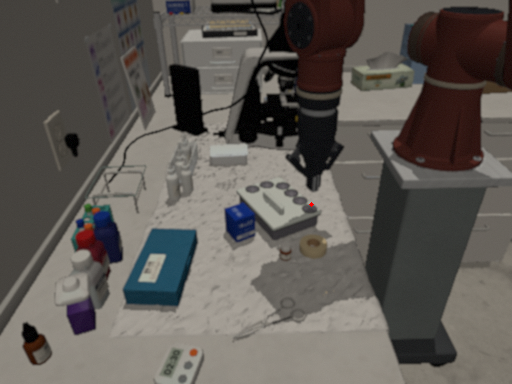

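```bash
python3 - <<'E'
from plant import *
from h import *
s=read_state()
C={n:camera(n) for n in ("scene","side")}
for n,c in C.items(): np.savez(n+"3.npz",**c)
# triangulate
def tri(a,b):
    A=[];B=[]
    for n,uv in (("scene",a),("side",b)):
        d=ray(C[n],*uv);d/=np.linalg.norm(d);Pm=np.eye(3)-np.outer(d,d);A.append(Pm);B.append(Pm@C[n]["eye"])
    return np.linalg.solve(A[0]+A[1],B[0]+B[1])
print(tri((222.5,195.5),(313,190)), depth(C["scene"],222,194), depth(C["side"],313,188))
print(s["tcp_pos"],s["width"],s["joint_positions"],s["t"])
c=load("scene0");print("start proj",proj(c,[.146,.504,.196]))
o=[]
for n,(x0,y0,w,h) in dict(scene=(180,130,80,90),side=(270,130,80,90)).items():
    im=C[n]["pixels"][y0:y0+h,x0:x0+w,::-1].astype(float);im=np.clip(im*2,0,255).astype(np.uint8)
    o.append(cv2.resize(im,None,fx=5,fy=5,interpolation=cv2.INTER_CUBIC))
cv2.imwrite("pics/look3.png",np.hstack(o)) 
w=camera("wrist")["pixels"];cv2.imwrite("pics/wrist3.png",w[:,:,::-1])
E
```

```text
[0.41264493 0.33402794 0.08562236] [0.41122876 0.33016918 0.09475252] [0.41593959 0.35246522 0.10201645]
[0.41490081 0.33941589 0.05359172] 0.00027707018213917763 [ 5.49561347e-01  4.42729905e-01 -3.31248286e-01  8.06985679e-01
 -4.73709500e-04  1.65149881e+00] 2.6833
start proj (np.float64(55.7744602804145), np.float64(147.4262201164862))
```

View pics/look3.png

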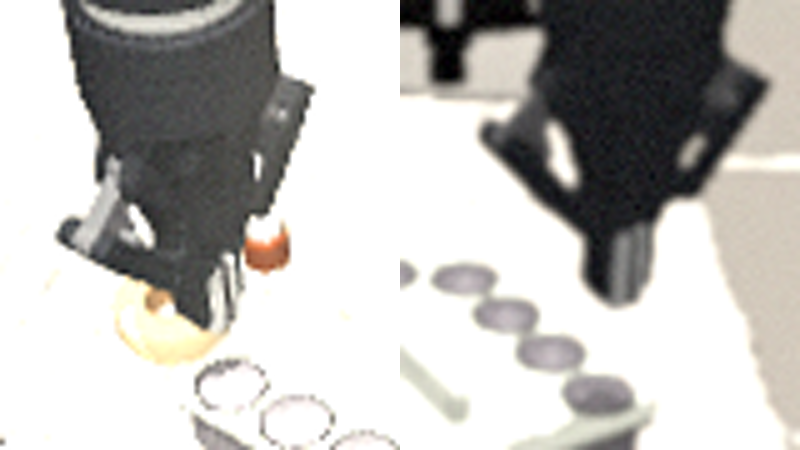

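View pics/wrist3.png

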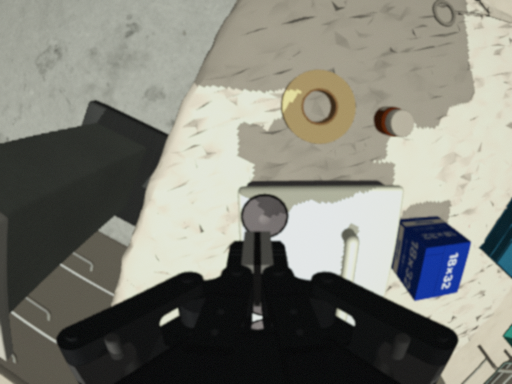

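Call:
play_rows([
  [-0.002, 0.003, 0.001],
  [0, 0, 0.001],
  [0, 0, 0.001],
  [0, 0, 0.001],
  [0, 0, 0],
], jaw=[0, 0, 0, 0, 0], turn=[0.5, 0.5, 0, 0, 0])

```text
t: 3.25
tcp_pos: [0.4194, 0.3389, 0.0495]
eef_rot: [[-0.434, 0.901, -0.008], [0.901, 0.434, -0.005], [-0.001, -0.009, -1.0]]
wrist_force: [-0.0, -0.3, 0.3]
width: -0.0
```

```bash
python3 d.py
```

```text
1 [ 0.3 -1.   0. ]
2 [-35.7   0.3   0.1]
3 [-71.7   1.7   0.1]
4 [-1.077e+02  3.000e+00  1.000e-01]
5 [-1.295e+02  3.390e+01 -1.000e-01]
6 [-128.1   71.9   -0.5]
3.25 [0.4194 0.3389 0.0495] 25.72 [-0.03 -0.25  0.26]
```

Call:
play_rows([
  [0, -0.001, 0.001],
  [0, 0, 0.001],
  [0, 0, 0.001],
  [0, 0, 0.001],
  [0, 0, 0],
  [0, 0, 0],
], jaw=[0, 0, 0, 0, 0, 0], turn=[-2, 0, 0, 0, 0, 0])

```text
t: 3.75
tcp_pos: [0.4183, 0.3384, 0.0449]
eef_rot: [[-0.464, 0.886, -0.008], [0.886, 0.464, -0.006], [-0.001, -0.01, -1.0]]
wrist_force: [0.1, -0.3, -0.5]
width: 0.0003
```

```bash
python3 d.py; cat > look.py <<'E'
import sys
from plant import *
from h import *
k=sys.argv[1]; x=int(sys.argv[2]) if len(sys.argv)>2 else 0
o=[]
for n,(x0,y0,w,h) in dict(scene=(190,150,120,100),side=(235,150,100,100)).items():
    c=camera(n);np.savez(n+k+".npz",**c)
    im=np.clip(c["pixels"][y0:y0+h,x0:x0+w,::-1].astype(float)*1.3,0,255).astype(np.uint8)
    im=cv2.resize(im,None,fx=3.6,fy=3.6*1.5,interpolation=cv2.INTER_CUBIC) if 0 else cv2.resize(im,None,fx=3.6,fy=3.6,interpolation=cv2.INTER_CUBIC)
    o.append(im)
cv2.imwrite(f"pics/look{k}.png",np.hstack(o))
E
python3 look.py 4
```

```text
1 [ 0.3  0.2 -0. ]
2 [-35.8   0.3   0. ]
3 [-71.8   0.5   0.1]
4 [-1.077e+02  6.000e-01  1.000e-01]
5 [-1.306e+02  3.080e+01 -1.000e-01]
6 [-130.4   68.8   -0.5]
3.75 [0.4183 0.3384 0.0449] 27.62 [ 0.06 -0.33 -0.48]
```

View pics/look4.png

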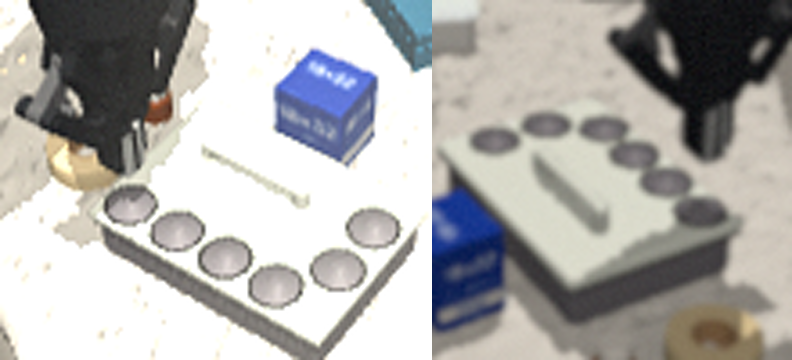

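```bash
cat >> h.py <<'E'
def tri(C1,a,C2,b):
    A=[];B=[]
    for c,uv in ((C1,a),(C2,b)):
        d=ray(c,*uv);d=d/np.linalg.norm(d);Pm=np.eye(3)-np.outer(d,d);A.append(Pm);B.append(Pm@c["eye"])
    return np.linalg.solve(A[0]+A[1],B[0]+B[1])
E
python3 - <<'E'
from h import *
a,b=load("scene4"),load("side4")
print(tri(a,(225.3,198.6),b,(310.8,193.9)))
for z in (.0449,.0755,.08):
  print(z,[((proj(a,[.4183,.3384,z])[0]-190)*3.6,(proj(a,[.4183,.3384,z])[1]-150)*3.6),((proj(b,[.4183,.3384,z])[0]-235)*3.6+432,(proj(b,[.4183,.3384,z])[1]-150)*3.6)])
E
python3 - <<'E'
import sys;sys.path.insert(0,'.')
from h import *
o=[]
for n,(x0,y0) in dict(scene=(195,160),side=(280,160)).items():
    c=load(""+n+"4");im=np.clip(c["pixels"][y0:y0+60,x0:x0+50,::-1].astype(float)*2.2,0,255).astype(np.uint8)
    o.append(cv2.resize(im,None,fx=8,fy=8,interpolation=cv2.INTER_CUBIC))
cv2.imwrite("pics/look4z.png",np.hstack(o))
E
```

```text
[0.41683647 0.33251501 0.0751285 ]
0.0449 [(np.float64(129.13215871359975), np.float64(201.5235466406152)), (np.float64(699.589514627454), np.float64(206.04841410973822))]
0.0755 [(np.float64(124.26553779952086), np.float64(167.38305256783434)), (np.float64(702.5786705782514), np.float64(162.8176233035625))]
0.08 [(np.float64(123.52728165503459), np.float64(162.20401151039135)), (np.float64(703.0281877151109), np.float64(156.31646323455263))]
```

View pics/look4z.png

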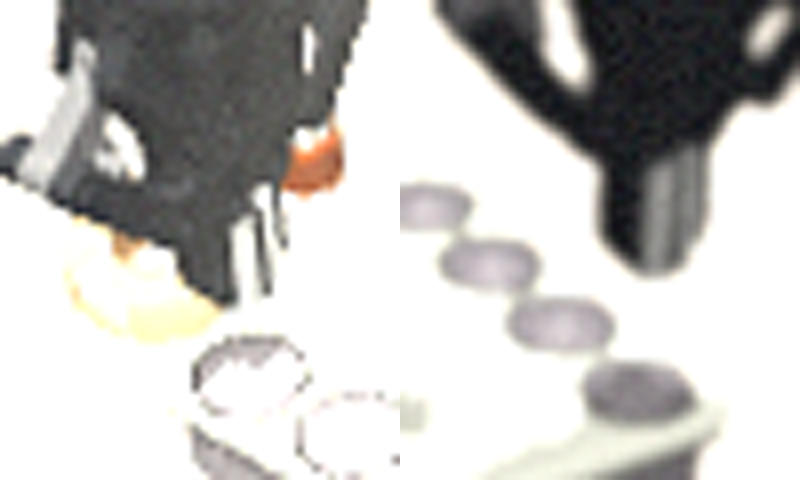

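Call:
play_rows([
  [0, 0, 0.004],
  [0, 0, 0.004],
  [0, 0, 0.004],
  [0, 0, 0.004],
  [0, 0, 0.002],
  [0, 0, 0],
  [0, 0, 0],
  [0, 0, 0],
], jaw=[0, 0, 0, 0, 0, 0, 0, 0], turn=[0, 0, 0, 0, 0, 0, 0, 0])

```text
t: 4.52
tcp_pos: [0.4178, 0.3381, 0.0245]
eef_rot: [[-0.463, 0.886, -0.009], [0.886, 0.463, -0.006], [-0.001, -0.011, -1.0]]
wrist_force: [-0.5, -0.0, -0.6]
width: 0.0002
```

```bash
python3 d.py; python3 look.py 5;python3 - <<'E'
import sys;sys.path.insert(0,'.')
from h import *
o=[]
for n,(x0,y0) in dict(scene=(195,160),side=(280,160)).items():
    c=load(""+n+"5");im=np.clip(c["pixels"][y0:y0+60,x0:x0+50,::-1].astype(float)*1.5,0,255).astype(np.uint8)
    o.append(cv2.resize(im,None,fx=8,fy=8,interpolation=cv2.INTER_CUBIC))
cv2.imwrite("pics/look5z.png",np.hstack(o))
E
```

```text
1 [ 0.3  0.7 -0. ]
2 [-35.7   0.8   0. ]
3 [-71.7   1.1   0.1]
4 [-1.077e+02  1.200e+00  1.000e-01]
5 [-130.6   31.4   -0.2]
6 [-130.4   69.4   -0.6]
4.5167 [0.4178 0.3381 0.0245] 27.61 [-0.47 -0.03 -0.55]
```

View pics/look5z.png

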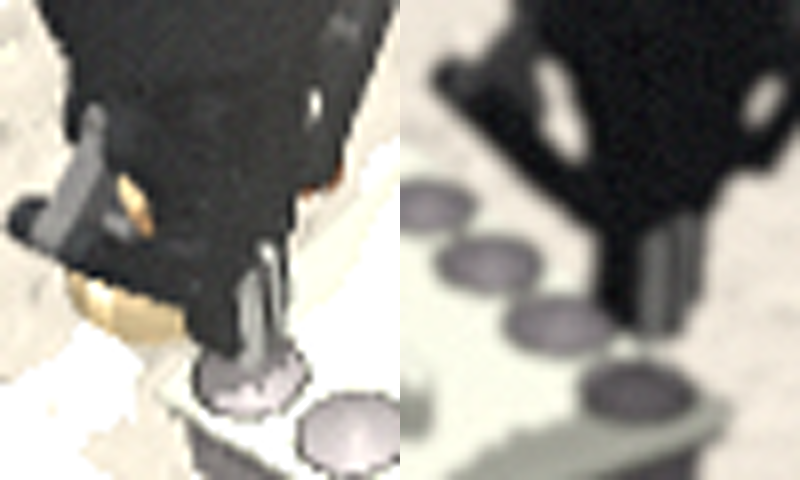

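```bash
python3 - <<'E'
from h import *
a,b=load("scene5"),load("side5")
print(tri(a,(225.75,204.75),b,(310.5,201.6)), tri(a,(226,206.2),b,(309.1,208)))
for n,c in (("s",a),("d",b)):
  for p in [(.4178,.3381,.0555),(.4183,.3387,.0475),(.4178,.3325,.0555)]: print(n,p,np.round(proj(c,p),2))
E
```

```text
[0.41617281 0.33272931 0.05565504] [0.41874336 0.33899872 0.04333052]
s (0.4178, 0.3381, 0.0555) [225.25 202.93]
s (0.4183, 0.3387, 0.0475) [225.7 205.1]
s (0.4178, 0.3325, 0.0555) [226.27 204.66]
d (0.4178, 0.3381, 0.0555) [309.83 203.04]
d (0.4183, 0.3387, 0.0475) [309.42 206.31]
d (0.4178, 0.3325, 0.0555) [309.48 201.58]
```

Call:
play_rows([
  [0, 0.0005, 0.001],
  [0, 0, 0.001],
  [0, 0, 0.001],
  [0, 0, 0.001],
  [0, 0, 0.001],
  [0, 0, 0.001],
  [0, 0, 0],
  [0, 0, 0],
], jaw=[0, 0, 0, 0, 0, 0, 0, 0], turn=[0, 0, 0, 0, 0, 0, 0, 0])

```text
t: 5.28
tcp_pos: [0.4188, 0.3386, 0.0185]
eef_rot: [[-0.463, 0.886, -0.008], [0.886, 0.463, -0.005], [-0.001, -0.009, -1.0]]
wrist_force: [0.3, -0.2, -0.4]
width: 0.0
```

```bash
python3 d.py; python3 look.py 6;python3 - <<'E'
import sys;sys.path.insert(0,'.')
from h import *
o=[]
for n,(x0,y0) in dict(scene=(195,160),side=(280,160)).items():
    c=load(""+n+"6");im=np.clip(c["pixels"][y0:y0+60,x0:x0+50,::-1].astype(float)*1.5,0,255).astype(np.uint8)
    o.append(cv2.resize(im,None,fx=8,fy=8,interpolation=cv2.INTER_CUBIC))
cv2.imwrite("pics/look6z.png",np.hstack(o))
E
```

```text
1 [ 0.3 -0.4  0. ]
2 [-35.7  -0.3   0. ]
3 [-71.7  -0.1   0.1]
4 [-1.077e+02  1.000e-01  1.000e-01]
5 [-1.306e+02  3.020e+01 -1.000e-01]
6 [-130.4   68.3   -0.5]
5.2833 [0.4188 0.3386 0.0185] 27.61 [ 0.28 -0.22 -0.44]
```

View pics/look6z.png

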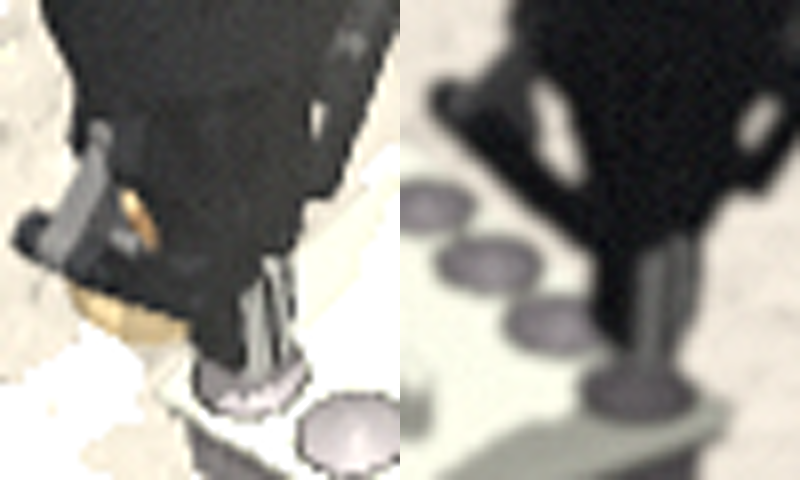

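Call:
play_rows([
  [0, 0, 0.001],
  [0, 0, 0.001],
  [0, 0, 0],
], jaw=[0, 0, 0], turn=[0, 0, 0])

```text
t: 5.63
tcp_pos: [0.4189, 0.3387, 0.0165]
eef_rot: [[-0.463, 0.886, -0.007], [0.886, 0.463, -0.005], [-0.001, -0.009, -1.0]]
wrist_force: [0.7, -0.3, 0.6]
width: -0.0002
```

Call:
play_rows([
  [0, 0, 0.001],
  [0, 0, 0.001],
  [0, 0, 0],
], jaw=[0, 0, 0], turn=[0, 0, 0])

```text
t: 5.88
tcp_pos: [0.4189, 0.3387, 0.0143]
eef_rot: [[-0.463, 0.886, -0.007], [0.886, 0.463, -0.005], [-0.001, -0.009, -1.0]]
wrist_force: [-0.2, -0.5, 0.3]
width: -0.0
```

Call:
play_rows([
  [0, 0, 0.001],
  [0, 0, 0.001],
  [0, 0, 0],
], jaw=[0, 0, 0], turn=[0, 0, 0])

```text
t: 6.13
tcp_pos: [0.419, 0.3387, 0.0122]
eef_rot: [[-0.463, 0.886, -0.007], [0.886, 0.463, -0.005], [-0.001, -0.009, -1.0]]
wrist_force: [-0.1, 0.7, 1.0]
width: 0.0001
```

Call:
play_rows([
  [0, 0, 0.001],
  [0, 0, 0],
], jaw=[0, 0], turn=[0, 0])

```text
t: 6.3
tcp_pos: [0.419, 0.3387, 0.0112]
eef_rot: [[-0.463, 0.886, -0.007], [0.886, 0.463, -0.005], [-0.001, -0.008, -1.0]]
wrist_force: [-0.2, 0.4, -1.0]
width: -0.0002
```

Call:
play_rows([
  [0, 0, 0.001],
  [0, 0, 0],
], jaw=[0, 0], turn=[0, 0])

```text
t: 6.47
tcp_pos: [0.419, 0.3387, 0.0103]
eef_rot: [[-0.463, 0.886, -0.007], [0.886, 0.463, -0.005], [-0.001, -0.008, -1.0]]
wrist_force: [-0.4, -0.5, -0.2]
width: -0.0001
```

```bash
cat > z.py <<'E'
import sys
from plant import *
from h import *
k=sys.argv[1];u0,v0,u1,v1=map(int,sys.argv[2:6])
o=[]
for n,(x0,y0) in dict(scene=(u0,v0),side=(u1,v1)).items():
    c=camera(n);np.savez(n+k+".npz",**c)
    im=np.clip(c["pixels"][y0:y0+60,x0:x0+50,::-1].astype(float)*1.5,0,255).astype(np.uint8)
    o.append(cv2.resize(im,None,fx=8,fy=8,interpolation=cv2.INTER_CUBIC))
cv2.imwrite("pics/look%sz.png"%k,np.hstack(o))
E
python3 z.py 7 195 160 280 160
```

```text
(no output)
```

View pics/look7z.png

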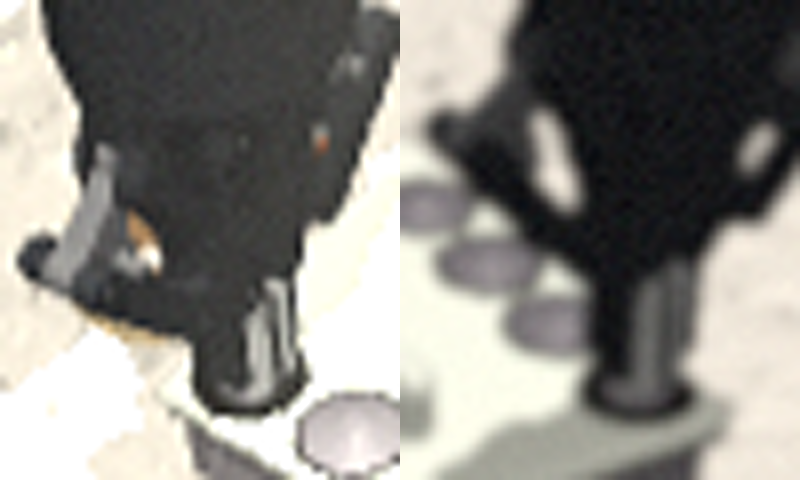

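Call:
play_rows([
  [0, 0, 0.001],
], jaw=[0], turn=[0])

```text
t: 6.65
tcp_pos: [0.4191, 0.3388, 0.0094]
eef_rot: [[-0.463, 0.886, -0.007], [0.886, 0.463, -0.005], [-0.001, -0.008, -1.0]]
wrist_force: [-0.6, 0.1, 2.9]
width: -0.0004
```

Call:
play_rows([
  [0, 0, 0.001],
], jaw=[0], turn=[0])

```text
t: 6.73
tcp_pos: [0.4191, 0.3388, 0.0084]
eef_rot: [[-0.463, 0.886, -0.007], [0.886, 0.463, -0.005], [-0.001, -0.008, -1.0]]
wrist_force: [-1.8, 0.1, 9.8]
width: 0.0002
```

Call:
play_rows([
  [0, 0, 0.001],
], jaw=[0], turn=[0])

```text
t: 6.82
tcp_pos: [0.4193, 0.3389, 0.0081]
eef_rot: [[-0.463, 0.886, -0.006], [0.886, 0.463, -0.004], [-0.001, -0.008, -1.0]]
wrist_force: [-5.1, -3.6, 22.6]
width: 0.0004
```

Call:
play_rows([
  [0, 0, -0.0005],
  [0, 0, 0],
], jaw=[0, 0], turn=[0, 0])

```text
t: 6.98
tcp_pos: [0.4193, 0.339, 0.0091]
eef_rot: [[-0.464, 0.886, -0.006], [0.886, 0.464, -0.004], [-0.001, -0.007, -1.0]]
wrist_force: [0.4, -0.8, 0.1]
width: 0.0001
```

Call:
play_rows([
  [0, 0, -0.003],
  [0, 0, -0.003],
  [0, 0, -0.002],
  [0, 0, -0.002],
  [0, 0, 0],
  [0, 0, 0],
], jaw=[0, 0, 0, 0, 0, 0], turn=[0, 0, 0, 0, 0, 0])

```text
t: 7.48
tcp_pos: [0.4192, 0.3389, 0.0196]
eef_rot: [[-0.464, 0.886, -0.006], [0.886, 0.463, -0.005], [-0.001, -0.008, -1.0]]
wrist_force: [-0.1, -0.3, 1.0]
width: -0.0003
```

```bash
python3 d.py; python3 z.py 8 195 160 280 160
```

```text
1 [ 0.2 -0.9  0. ]
2 [-35.8  -0.8   0. ]
3 [-71.8  -0.6   0.1]
4 [-1.078e+02 -4.000e-01  1.000e-01]
5 [-1.307e+02  2.970e+01 -1.000e-01]
6 [-130.5   67.7   -0.4]
7.4833 [0.4192 0.3389 0.0196] 27.61 [-0.14 -0.32  1.02]
```

View pics/look8z.png

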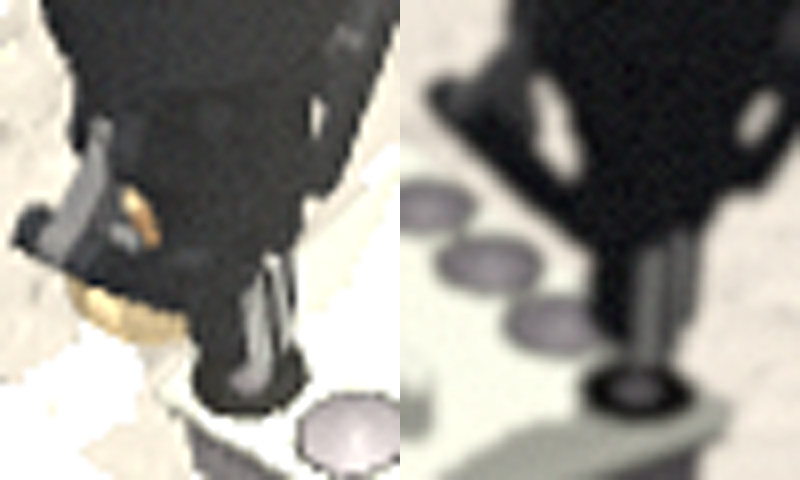

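Call:
play_rows([
  [-0.009, 0.0003, 0],
  [-0.009, 0.0003, 0],
  [-0.009, 0.0003, 0],
  [-0.008, 0.0003, 0],
  [0, 0, 0],
  [0, 0, 0],
  [0, 0, 0],
], jaw=[0, 0, 0, 0, 0, 0, 0], turn=[0, 0, 0, 0, 0, 0, 0])

```text
t: 8.17
tcp_pos: [0.4387, 0.3038, 0.0191]
eef_rot: [[-0.462, 0.887, -0.007], [0.887, 0.462, -0.005], [-0.001, -0.009, -1.0]]
wrist_force: [-0.2, 0.0, 0.7]
width: 0.0003
```

```bash
python3 d.py; python3 z.py 9 205 165 280 160
```

```text
1 [40.4 -2.  -0. ]
2 [ 4.4 -1.8  0. ]
3 [-31.6  -1.5   0.1]
4 [-67.6  -1.3   0.1]
5 [-90.4  28.9  -0.1]
6 [-90.2  66.9  -0.4]
8.1667 [0.4387 0.3038 0.0191] 27.52 [-0.16  0.    0.72]
```

View pics/look9z.png

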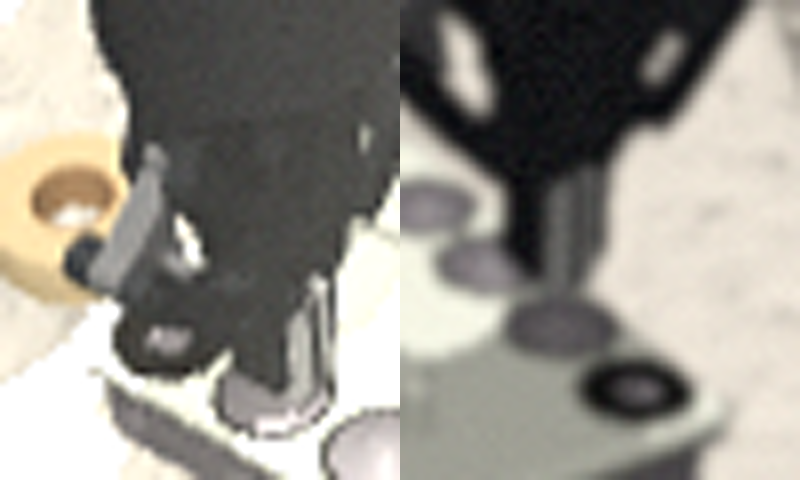

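Call:
play_rows([
  [0.004, 0, 0],
  [0, 0, 0.002],
  [0, 0, 0.002],
  [0, 0, 0.002],
  [0, 0, 0],
  [0, 0, 0],
], jaw=[0, 0, 0, 0, 0, 0], turn=[0, 0, 0, 0, 0, 0])

```text
t: 8.77
tcp_pos: [0.436, 0.3093, 0.0125]
eef_rot: [[-0.464, 0.886, -0.006], [0.886, 0.464, -0.005], [-0.002, -0.008, -1.0]]
wrist_force: [-0.6, -1.1, 1.7]
width: 0.0003
```

```bash
python3 d.py
```

```text
1 [34.3 -2.1 -0. ]
2 [-1.8 -2.   0. ]
3 [-37.8  -1.8   0.1]
4 [-73.8  -1.7   0.1]
5 [-96.7  28.4  -0.1]
6 [-96.5  66.4  -0.4]
8.7667 [0.436  0.3093 0.0125] 27.67 [-0.64 -1.13  1.72]
```

Call:
play_rows([
  [-0.001, 0, 0.001],
  [0, 0, 0.001],
], jaw=[0, 0], turn=[0, 0])

```text
t: 8.93
tcp_pos: [0.4364, 0.3089, 0.0107]
eef_rot: [[-0.465, 0.885, -0.006], [0.885, 0.465, -0.004], [-0.001, -0.008, -1.0]]
wrist_force: [-0.4, -0.2, 2.7]
width: 0.0
```

Call:
play_rows([
  [0, 0, 0.001],
], jaw=[0], turn=[0])

```text
t: 9.02
tcp_pos: [0.4364, 0.3088, 0.0097]
eef_rot: [[-0.465, 0.885, -0.006], [0.885, 0.465, -0.004], [-0.001, -0.007, -1.0]]
wrist_force: [-0.7, -0.7, 2.9]
width: 0.0
```

Call:
play_rows([
  [0, 0, 0.0007],
], jaw=[0], turn=[0])

```text
t: 9.1
tcp_pos: [0.4364, 0.3088, 0.009]
eef_rot: [[-0.465, 0.885, -0.006], [0.885, 0.465, -0.004], [-0.001, -0.007, -1.0]]
wrist_force: [-1.3, 0.5, 2.6]
width: 0.0
```

Call:
play_rows([
  [0, 0, 0.0007],
], jaw=[0], turn=[0])

```text
t: 9.18
tcp_pos: [0.4365, 0.3089, 0.0084]
eef_rot: [[-0.465, 0.885, -0.006], [0.885, 0.465, -0.004], [-0.0, -0.007, -1.0]]
wrist_force: [-2.5, -1.3, 12.5]
width: 0.0
```

Call:
play_rows([
  [0, 0, 0.0005],
], jaw=[0], turn=[0])

```text
t: 9.27
tcp_pos: [0.4365, 0.3089, 0.0083]
eef_rot: [[-0.465, 0.885, -0.006], [0.885, 0.465, -0.004], [-0.0, -0.007, -1.0]]
wrist_force: [-4.5, -2.1, 14.3]
width: 0.0002
```

Call:
play_rows([
  [0, 0, -0.003],
  [0, 0, -0.004],
  [-0.0083, 0, -0.001],
  [-0.0083, 0, 0],
  [-0.0083, 0, 0],
  [-0.0083, 0, 0],
  [0, 0, 0],
  [0, 0, 0],
], jaw=[0, 0, 0, 0, 0, 0, 0, 0], turn=[0, 0, 0, 0, 0, 0, 0, 0])

```text
t: 9.93
tcp_pos: [0.4539, 0.275, 0.0163]
eef_rot: [[-0.464, 0.886, -0.006], [0.886, 0.464, -0.005], [-0.001, -0.008, -1.0]]
wrist_force: [0.7, 0.2, 0.7]
width: -0.0
```

```bash
python3 d.py; python3 z.py 10 210 170 270 160
```

```text
1 [73.  -2.  -0.1]
2 [36.9 -1.9 -0. ]
3 [ 0.9 -1.7  0. ]
4 [-35.1  -1.6   0.1]
5 [-57.9  28.6  -0.1]
6 [-57.7  66.6  -0.4]
9.9333 [0.4539 0.275  0.0163] 27.62 [0.65 0.18 0.74]
```

View pics/look10z.png

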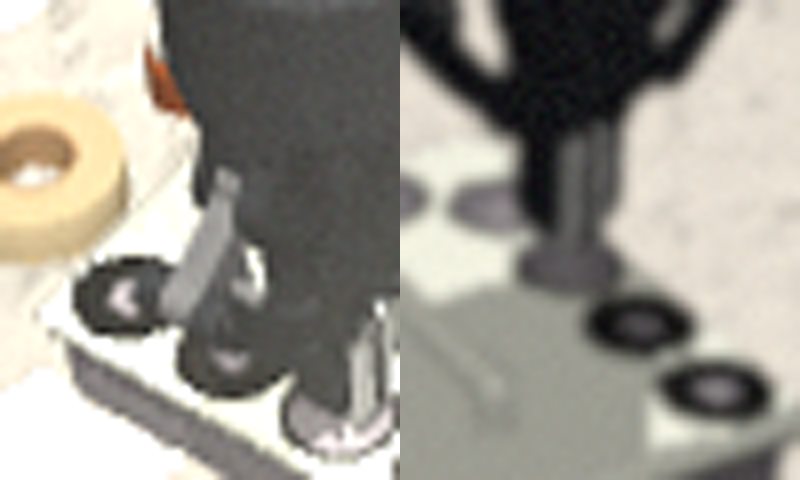

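Studs 1 and 2 show dark recess rings (side, zoomed at 715,390 and 637,322), and the tip stands over stud 3 at (567,265). Next I press stud 3.

Call:
play_rows([
  [0.001, 0, 0.001],
  [0, 0, 0.002],
  [0, 0, 0.001],
  [0, 0, 0.001],
  [0, 0, 0.001],
  [0, 0, 0],
], jaw=[0, 0, 0, 0, 0, 0], turn=[0, 0, 0, 0, 0, 0])

```text
t: 10.53
tcp_pos: [0.453, 0.2769, 0.0098]
eef_rot: [[-0.465, 0.885, -0.005], [0.885, 0.465, -0.006], [-0.003, -0.007, -1.0]]
wrist_force: [0.7, -0.8, -0.0]
width: -0.0001
```

Call:
play_rows([
  [0, 0, 0.0007],
], jaw=[0], turn=[0])

```text
t: 10.62
tcp_pos: [0.453, 0.2769, 0.0092]
eef_rot: [[-0.465, 0.885, -0.005], [0.885, 0.465, -0.006], [-0.003, -0.007, -1.0]]
wrist_force: [-0.4, -1.8, 2.2]
width: 0.0
```

Call:
play_rows([
  [0, 0, 0.0005],
], jaw=[0], turn=[0])

```text
t: 10.7
tcp_pos: [0.453, 0.2769, 0.0087]
eef_rot: [[-0.466, 0.885, -0.005], [0.885, 0.465, -0.006], [-0.003, -0.007, -1.0]]
wrist_force: [-0.2, -1.9, 2.8]
width: -0.0001
```

Call:
play_rows([
  [0, 0, 0.0007],
], jaw=[0], turn=[0])

```text
t: 10.78
tcp_pos: [0.4532, 0.2769, 0.0083]
eef_rot: [[-0.466, 0.885, -0.005], [0.885, 0.466, -0.006], [-0.003, -0.007, -1.0]]
wrist_force: [-3.3, -3.5, 14.1]
width: -0.0001
```

Call:
play_rows([
  [0, 0, 0.0005],
], jaw=[0], turn=[0])

```text
t: 10.87
tcp_pos: [0.4532, 0.2769, 0.0084]
eef_rot: [[-0.466, 0.885, -0.005], [0.885, 0.466, -0.006], [-0.003, -0.007, -1.0]]
wrist_force: [-2.8, -2.6, 12.6]
width: -0.0002
```

Call:
play_rows([
  [0, 0, -0.003],
  [0, 0, -0.004],
  [-0.0083, 0, -0.001],
  [-0.0083, 0, 0],
  [-0.0083, 0, 0],
  [-0.0083, 0, 0],
  [0, 0, 0],
  [0, 0, 0],
], jaw=[0, 0, 0, 0, 0, 0, 0, 0], turn=[0, 0, 0, 0, 0, 0, 0, 0])

```text
t: 11.53
tcp_pos: [0.4702, 0.2444, 0.0166]
eef_rot: [[-0.465, 0.885, -0.005], [0.885, 0.465, -0.005], [-0.002, -0.007, -1.0]]
wrist_force: [0.6, -0.4, 0.2]
width: 0.0001
```

```bash
python3 d.py; python3 z.py 11 230 185 265 150
```

```text
1 [107.7  -2.1  -0.2]
2 [71.6 -2.  -0.1]
3 [35.6 -1.9 -0. ]
4 [-0.4 -1.8  0. ]
5 [-23.3  28.3  -0.2]
6 [-23.2  66.3  -0.4]
11.5333 [0.4702 0.2444 0.0166] 27.73 [ 0.61 -0.44  0.17]
```

View pics/look11z.png

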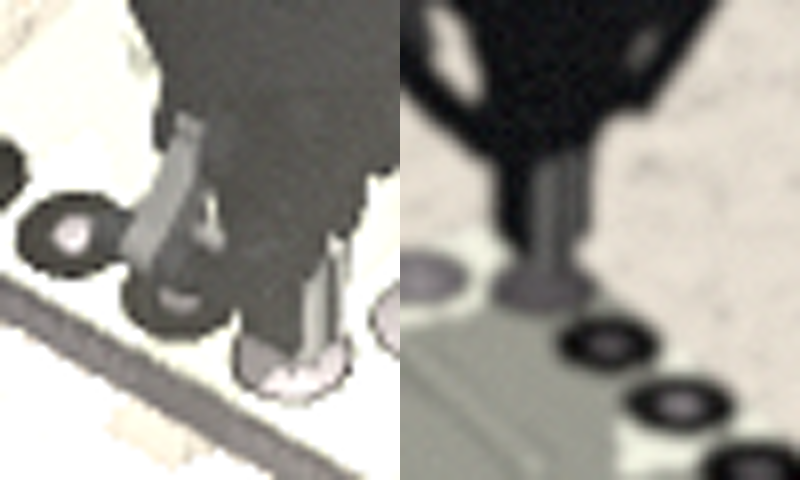

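Studs 1 to 3 are recessed and the tip is over stud 4 (side, zoomed at 545,285). Next I press stud 4.

Call:
play_rows([
  [0, 0, 0.001],
  [0, 0, 0.002],
  [0, 0, 0.001],
  [0, 0, 0.001],
  [0, 0, 0.001],
  [0, 0, 0],
], jaw=[0, 0, 0, 0, 0, 0], turn=[0, 0, 0, 0, 0, 0])

```text
t: 12.13
tcp_pos: [0.4698, 0.2453, 0.0101]
eef_rot: [[-0.467, 0.884, -0.005], [0.884, 0.467, -0.006], [-0.003, -0.007, -1.0]]
wrist_force: [0.8, 0.1, 2.3]
width: 0.0001
```

Call:
play_rows([
  [0, 0, 0.0007],
  [0, 0, 0.0005],
], jaw=[0, 0], turn=[0, 0])

```text
t: 12.3
tcp_pos: [0.4698, 0.2453, 0.009]
eef_rot: [[-0.467, 0.884, -0.005], [0.884, 0.467, -0.006], [-0.003, -0.007, -1.0]]
wrist_force: [0.4, -1.1, 2.8]
width: 0.0002
```

Call:
play_rows([
  [0, 0, 0.0006],
], jaw=[0], turn=[0])

```text
t: 12.38
tcp_pos: [0.4698, 0.2453, 0.0085]
eef_rot: [[-0.467, 0.884, -0.004], [0.884, 0.467, -0.006], [-0.003, -0.007, -1.0]]
wrist_force: [-1.4, -0.9, 9.0]
width: 0.0005
```

Call:
play_rows([
  [0, 0, 0.0006],
  [0, 0, 0.0003],
], jaw=[0, 0], turn=[0, 0])

```text
t: 12.55
tcp_pos: [0.4699, 0.2453, 0.0085]
eef_rot: [[-0.467, 0.884, -0.004], [0.884, 0.467, -0.006], [-0.003, -0.006, -1.0]]
wrist_force: [-1.6, -1.6, 7.6]
width: 0.0001
```

Call:
play_rows([
  [0, 0, -0.003],
  [0, 0, -0.004],
  [-0.005, 0.0065, -0.001],
  [-0.005, 0.0065, 0],
  [-0.005, 0.0065, 0],
  [-0.005, 0.0065, 0],
  [0, 0, 0],
  [0, 0, 0],
], jaw=[0, 0, 0, 0, 0, 0, 0, 0], turn=[0, 0, 0, 0, 0, 0, 0, 0])

```text
t: 13.22
tcp_pos: [0.5066, 0.2397, 0.0166]
eef_rot: [[-0.467, 0.884, -0.004], [0.884, 0.467, -0.004], [-0.002, -0.005, -1.0]]
wrist_force: [-0.7, 0.8, 0.5]
width: 0.0003
```

```bash
python3 d.py; python3 z.py 12 245 185 250 150
```

```text
1 [ 1.288e+02 -3.180e+01 -1.000e-01]
2 [ 92.7 -31.9  -0. ]
3 [ 56.7 -31.8   0.1]
4 [ 20.7 -31.8   0.1]
5 [-2.3 -1.7  0. ]
6 [-2.2 36.3 -0.2]
13.2167 [0.5066 0.2397 0.0166] 27.86 [-0.66  0.84  0.54]
```

View pics/look12z.png

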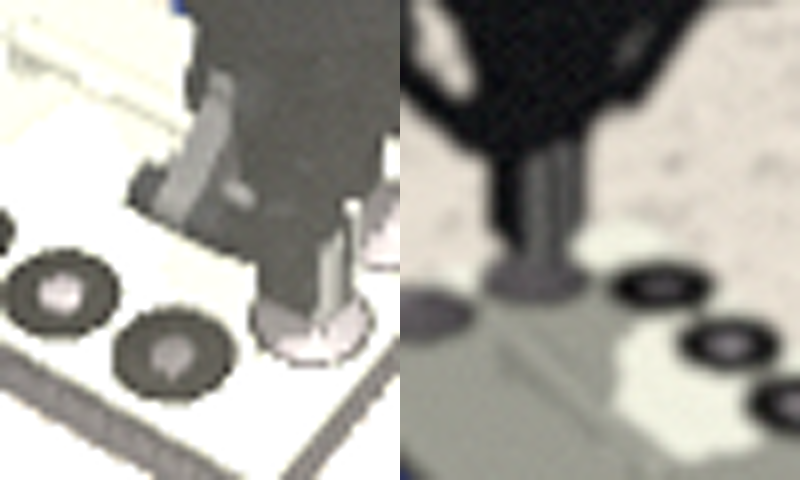

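Call:
play_rows([
  [-0.002, 0, 0.001],
  [0, 0, 0.002],
  [0, 0, 0.001],
  [0, 0, 0.001],
  [0, 0, 0.001],
  [0, 0, 0],
], jaw=[0, 0, 0, 0, 0, 0], turn=[0, 0, 0, 0, 0, 0])

```text
t: 13.82
tcp_pos: [0.5062, 0.238, 0.0103]
eef_rot: [[-0.468, 0.884, -0.004], [0.884, 0.468, -0.005], [-0.002, -0.006, -1.0]]
wrist_force: [-0.6, 0.5, -0.4]
width: 0.0002
```

Call:
play_rows([
  [0, 0, 0.0007],
  [0, 0, 0.0005],
], jaw=[0, 0], turn=[0, 0])

```text
t: 13.98
tcp_pos: [0.5063, 0.238, 0.0092]
eef_rot: [[-0.468, 0.884, -0.004], [0.884, 0.468, -0.005], [-0.002, -0.005, -1.0]]
wrist_force: [-0.5, -0.9, 2.4]
width: -0.0001
```

Call:
play_rows([
  [0, 0, 0.0006],
], jaw=[0], turn=[0])

```text
t: 14.07
tcp_pos: [0.5063, 0.238, 0.0087]
eef_rot: [[-0.468, 0.884, -0.003], [0.884, 0.468, -0.005], [-0.003, -0.005, -1.0]]
wrist_force: [-0.2, -0.8, 2.6]
width: 0.0
```

Call:
play_rows([
  [0, 0, 0.0005],
], jaw=[0], turn=[0])

```text
t: 14.15
tcp_pos: [0.5064, 0.2381, 0.0084]
eef_rot: [[-0.468, 0.884, -0.003], [0.884, 0.468, -0.005], [-0.003, -0.005, -1.0]]
wrist_force: [-2.0, -1.1, 10.1]
width: -0.0003
```

Call:
play_rows([
  [0, 0, 0.0004],
], jaw=[0], turn=[0])

```text
t: 14.23
tcp_pos: [0.5064, 0.238, 0.0085]
eef_rot: [[-0.468, 0.884, -0.003], [0.884, 0.468, -0.005], [-0.003, -0.005, -1.0]]
wrist_force: [-2.4, -0.7, 10.3]
width: -0.0001
```

Call:
play_rows([
  [0, 0, -0.003],
  [0, 0, -0.004],
  [0, 0.0083, -0.001],
  [0, 0.0083, 0],
  [0, 0.0083, 0],
  [0, 0.0083, 0],
  [0, 0, 0],
  [0, 0, 0],
], jaw=[0, 0, 0, 0, 0, 0, 0, 0], turn=[0, 0, 0, 0, 0, 0, 0, 0])

```text
t: 14.9
tcp_pos: [0.5393, 0.256, 0.0164]
eef_rot: [[-0.468, 0.883, -0.003], [0.883, 0.468, -0.004], [-0.002, -0.004, -1.0]]
wrist_force: [-0.3, -0.3, -0.6]
width: -0.0
```

```bash
python3 d.py; python3 z.py 13 260 175 240 150
```

```text
1 [129.8 -68.1   0. ]
2 [ 93.7 -68.2   0.1]
3 [ 57.7 -68.2   0.2]
4 [ 21.7 -68.2   0.3]
5 [ -1.3 -38.2   0.2]
6 [-1.3 -0.2  0. ]
14.9 [0.5393 0.256  0.0164] 27.93 [-0.29 -0.35 -0.63]
```

View pics/look13z.png

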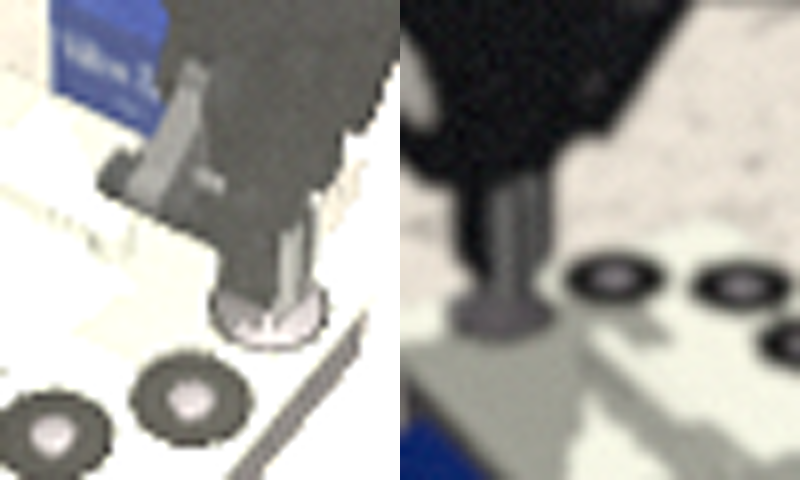

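Stud 5 is recessed and the tip is over stud 6. I press the last one now.

Call:
play_rows([
  [-0.001, 0.001, 0.001],
  [0, 0, 0.002],
  [0, 0, 0.001],
  [0, 0, 0.001],
  [0, 0, 0.001],
  [0, 0, 0],
], jaw=[0, 0, 0, 0, 0, 0], turn=[0, 0, 0, 0, 0, 0])

```text
t: 15.5
tcp_pos: [0.5395, 0.255, 0.0102]
eef_rot: [[-0.468, 0.884, -0.003], [0.884, 0.468, -0.004], [-0.002, -0.005, -1.0]]
wrist_force: [0.0, -0.7, 0.2]
width: -0.0002
```

Call:
play_rows([
  [0, 0, 0.0007],
  [0, 0, 0.0005],
], jaw=[0, 0], turn=[0, 0])

```text
t: 15.67
tcp_pos: [0.5396, 0.255, 0.0092]
eef_rot: [[-0.468, 0.884, -0.003], [0.884, 0.468, -0.003], [-0.002, -0.004, -1.0]]
wrist_force: [-0.8, -0.1, 2.4]
width: -0.0001
```

Call:
play_rows([
  [0, 0, 0.0006],
], jaw=[0], turn=[0])

```text
t: 15.75
tcp_pos: [0.5396, 0.255, 0.0087]
eef_rot: [[-0.468, 0.884, -0.003], [0.884, 0.468, -0.003], [-0.002, -0.004, -1.0]]
wrist_force: [-0.5, 0.3, 2.2]
width: -0.0002
```

Call:
play_rows([
  [0, 0, 0.0005],
], jaw=[0], turn=[0])

```text
t: 15.83
tcp_pos: [0.5396, 0.255, 0.0084]
eef_rot: [[-0.468, 0.884, -0.003], [0.884, 0.468, -0.003], [-0.002, -0.004, -1.0]]
wrist_force: [-2.1, -0.9, 9.5]
width: -0.0001
```

Call:
play_rows([
  [0, 0, 0.0004],
], jaw=[0], turn=[0])

```text
t: 15.92
tcp_pos: [0.5397, 0.255, 0.0085]
eef_rot: [[-0.468, 0.884, -0.002], [0.884, 0.468, -0.003], [-0.002, -0.004, -1.0]]
wrist_force: [-3.5, -0.1, 9.3]
width: 0.0002
```

Call:
play_rows([
  [0, 0, -0.003],
  [0, 0, -0.005],
  [0, 0, -0.02],
  [0, 0, -0.03],
  [0, 0, -0.03],
  [0, 0, -0.03],
  [0, 0, -0.02],
  [0, 0, 0],
], jaw=[0, 0, 0, 0, 0, 0, 0, 0], turn=[0, 0, 0, 0, 0, 0, 0, 0])

```text
t: 16.58
tcp_pos: [0.5372, 0.2543, 0.1514]
eef_rot: [[-0.468, 0.884, -0.009], [0.884, 0.468, -0.006], [-0.001, -0.011, -1.0]]
wrist_force: [1.6, 1.6, 0.5]
width: 0.0002
```

Call:
play_rows([
  [0, 0, 0],
  [0, 0, 0],
  [0, 0, 0],
], jaw=[0, 0, 0], turn=[0, 0, 0])

```text
t: 16.83
tcp_pos: [0.5374, 0.2543, 0.1517]
eef_rot: [[-0.468, 0.884, -0.008], [0.884, 0.468, -0.006], [-0.002, -0.009, -1.0]]
wrist_force: [-0.5, -0.1, -0.2]
width: -0.0004
```

```bash
python3 d.py; python3 look.py 14; python3 - <<'E'
from plant import *
from h import *
c=camera("wrist");cv2.imwrite("pics/wrist14.png",c["pixels"][:,:,::-1])
E
```

```text
1 [130.4 -65.8   0.4]
2 [ 94.3 -65.9   0.5]
3 [ 58.3 -65.8   0.5]
4 [ 22.3 -65.9   0.6]
5 [ -0.7 -35.8   0.3]
6 [-0.7  2.2 -0. ]
16.8333 [0.5374 0.2543 0.1517] 27.91 [-0.46 -0.09 -0.17]
```

View pics/look14.png

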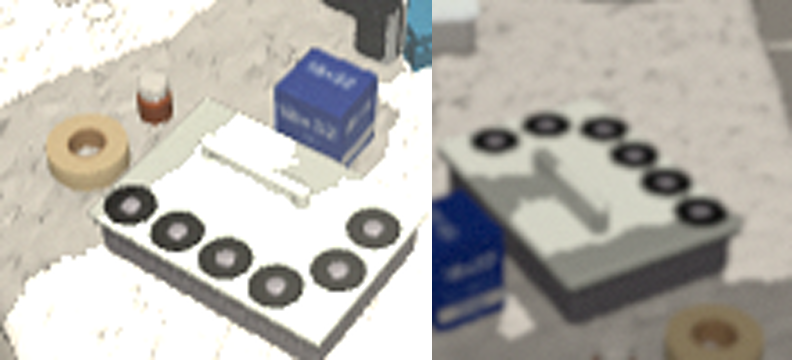

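View pics/wrist14.png

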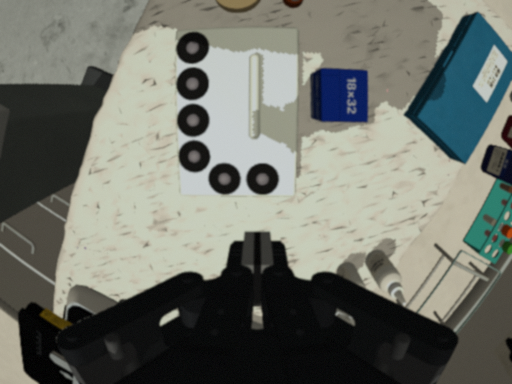

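All six studs show the same recess ring in every view. The chamber and the things around it are where they were in the first pictures, and the arm is clear.

```bash
python3 -c "
from plant import *
print(close_job())"
```

```text
the job is handed in; nothing more can be done
None
```

I pressed studs 1 to 6 home one after another with the fingertips shut, lifting about 8 mm to move from each to the next. I then raised the arm clear and handed the job in at about 17 s.

**Pressing:** each stud took about 2.5 N on the way down, where I had a reading. The force then rose sharply at the stop, always at a reported height of 8.1–8.5 mm. It peaked at about 23 N on stud 1, and the others read 9–14 N, against the 45 N limit.

**Last checks:** the scene, side and wrist pictures show the same recess ring round all six studs. By eye, the chamber, tape roll, vial and carton had not moved, and the wrist force was back to about zero. I could not read the stud travel directly, so "home" rests on the force stop and the rings.

**Disagreement:** the reported tool height was about 35 mm lower than where the tips actually were, judging from the pictures and from contact. The sideways position agreed to within a few millimetres. I therefore set the pressing depth by contact force, not by the reported height.

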